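# Restock a piston lane, first in first out

## Task

Restock the piston lane of the two-lane rack first-in-first-out: pull the old piston that stands in the rack forward along its lane until it is up against the low front stop (the side toward the robot), and only then fetch the new piston from the bench and stand it upright on the lane floor behind the old one, in the same lane. Leave the drill chuck in the other lane where it is.

Things in the scene. Friction and masses are not known exactly. Their poses are not given: they have to be found in the camera images.
- rack: Fixed low grey rack, 178 x 200 mm. Origin: centre of underside, on the bench. x runs from its front (14 mm lip with paper labels, toward the robot) to its back (30 mm plate), z up; yaw within 0.4 rad. Two lanes along x, centred at y = +50 and -50 mm, 74 mm clear between thin rails (tops 10 mm above the bench), floor 4 mm above the bench, from x = -86 (front stop) to +86 mm (back plate).
- old_piston_center (a point): Centre (26 mm above the foot) of the old piston: plain aluminium, 54 mm diameter, 52 mm tall, 0.11 to 0.22 kg, upright in the middle or back of either lane of the rack. z axis up. Slides on the lane floor. Grip the upper half, above the rails. Against the front stop its centre is at rack x = -59 mm.
- new_piston_center (a point): Centre (26 mm above the foot) of the new piston, the same as the old one: 54 mm diameter, 52 mm tall, 0.11 to 0.22 kg, upright on the bench to the right of the rack. z axis up. Near it, in changing places, stand a second drill chuck (46 mm diameter, 68 mm tall, tapered top) and a V-block (60 x 50 x 40 mm), not wanted; some 25 mm or more clear between neighbours.
- lane_chuck: Dark steel drill chuck, 46 mm diameter, 68 mm tall, tapered top, standing upright in the other lane of the rack; origin at the centre of its underside. It stays where it is.
Things that resemble listed ones, but are neither listed nor needed, are in the scene too. What is shaped like the part that bears old_piston_center but brown or purple is not meant.

How it is judged:
On the way, in this order (a step that is already met when the one before it is completed fails the run):
1. the old piston stands at the front stop of its lane (gap at most 15 mm) while the new one is still outside the rack (((x of old_piston_center in the frame of rack between -0.08 and -0.043 m and y of old_piston_center in the frame of rack between 0.032 and 0.068 m and z of old_piston_center in the frame of rack below 0.037 m and angle between old_piston_center's own z axis and vertical below 0.17 rad) or (x of old_piston_center in the frame of rack between -0.08 and -0.043 m and y of old_piston_center in the frame of rack between -0.068 and -0.032 m and z of old_piston_center in the frame of rack below 0.037 m and angle between old_piston_center's own z axis and vertical below 0.17 rad)) and horizontal distance between new_piston_center and rack above 0.14 m), for 0.2 s.
2. the new piston stands behind the old one in the same lane (((x of old_piston_center in the frame of rack between -0.08 and -0.043 m and y of old_piston_center in the frame of rack between 0.032 and 0.068 m and z of each of old_piston_center, new_piston_center in the frame of rack below 0.037 m and angle between each of old_piston_center, new_piston_center's own z axis and vertical below 0.17 rad and x of new_piston_center in the frame of rack between -0.01 and 0.075 m and y of new_piston_center in the frame of rack between 0.032 and 0.068 m) or (x of old_piston_center in the frame of rack between -0.08 and -0.043 m and y of old_piston_center in the frame of rack between -0.068 and -0.032 m and z of each of old_piston_center, new_piston_center in the frame of rack below 0.037 m and angle between each of old_piston_center, new_piston_center's own z axis and vertical below 0.17 rad and x of new_piston_center in the frame of rack between -0.01 and 0.075 m and y of new_piston_center in the frame of rack between -0.068 and -0.032 m))), for 0.2 s.
At the end, for the whole second after the job is handed in: The old piston stands upright (within about 10 degrees) on the floor of its lane, no more than about 15 mm from the front stop; the new piston stands upright on the floor of the same lane behind it; the drill chuck of the other lane stands within 30 mm of where it was (((x of old_piston_center in the frame of rack between -0.08 and -0.043 m and y of old_piston_center in the frame of rack between 0.032 and 0.068 m and z of each of old_piston_center, new_piston_center in the frame of rack below 0.037 m and angle between each of old_piston_center, new_piston_center's own z axis and vertical below 0.17 rad and x of new_piston_center in the frame of rack between -0.01 and 0.075 m and y of new_piston_center in the frame of rack between 0.032 and 0.068 m) or (x of old_piston_center in the frame of rack between -0.08 and -0.043 m and y of old_piston_center in the frame of rack between -0.068 and -0.032 m and z of each of old_piston_center, new_piston_center in the frame of rack below 0.037 m and angle between each of old_piston_center, new_piston_center's own z axis and vertical below 0.17 rad and x of new_piston_center in the frame of rack between -0.01 and 0.075 m and y of new_piston_center in the frame of rack between -0.068 and -0.032 m)) and distance of lane_chuck from where it was at the start of the episode below 0.03 m); the robot touches nothing.
It fails at once if the drill chuck in the other lane is moved more than 30 mm (distance of lane_chuck from where it was at the start of the episode above 0.03 m).
It also fails if it takes over 48 s, if anything falls off the work surface, if the arm or the gripper's body presses on something with over 40 N, if the wrist force passes 120 N, or if a joint passes its speed limit or range.

## Robot

A 6-joint arm with a two-finger parallel gripper is mounted at the origin on the work surface; the furniture and walls round the work are solid. World frame = base frame: x ahead of the robot, y to its left, z up, the work surface at z = 0. Lengths are in m, angles in rad, forces in N, time in s.
With the tool pointing down it reaches from about 0.275 to 1 m from the base axis. Payload 8.4 kg.
Tool frame: the origin (TCP) lies at the very end of the fingers, on their centre line; the grasp point (between the pads) lies 19 mm behind it; z points along the fingers, y is the direction in which the jaws open and shut (so a half turn about z gives the same grasp; the last joint's range is limited). The gripper opens to 85 mm and grips with 20 to 120 N. Pads are 22 mm wide; open, the fingers measure 114 mm over their backs; the gripper's body (76 mm by 85 mm) begins 54 mm behind the grasp point. The pads swing forward as they close: fully open they stand 13 mm farther back than shut.
Start: joints at [-1.313, 0.353, 1.633, -0, 1.155, -0.002], TCP at [0.161, -0.604, 0.2] pointing down, gripper open.
Joint ranges: [-2.63, 2.63], [-0.92, 2.1], [0.06, 2.66], [-1.3, 4.44], [0, 2.69], [-3.02, 3.02]. Speed limits (rad/s): [2.22, 2.22, 2.79, 3.14, 3.14, 3.14].

## Interface

Orientations are given as a 3x3 rotation matrix whose columns are the frame's x, y, z axes.
In Python, from rig import manip gives the robot as it stands.
- The arm moves only by the tool jog_arm, never from a script. Its argument "deltas" is a list that holds one entry, the list of rows, each a list of 5 numbers: the opening, from -1 (shut) to 1 (fully open), so that 0 is half open, then the shift along the world's x, y, z in cm, then the turn about the world's z in degrees. A call has 1 to 12 rows; each row is the pose to reach, as a shift and turn from the pose commanded when the call began; what a row does not reach only later rows make up. A row lasts 1/12 s, in which the tool goes at most 41.7 mm and 7.16 degrees, less where a joint would pass 70% of its speed; a pose out of reach is approached as far as the arm can. A call with a gripper value outside its range is refused whole. The fingers move at their own pace and stop on an object; "force" is the grip in N (left out, the last holds). Time passes only in rows, so rows that repeat a pose let the fingers close. It gives the time, the measured TCP pose, the force and the opening at its end, in the units of the state.
- manip.state(): the state, without advancing time (a new reading comes with each control period).
- manip.get_image(name): name is "scene" or "top" or "wrist"; returns (picture, depth): 400x640x3 uint8, red, green, blue; 400x640 float32, m along the optical axis (not along the pixel's ray), 0 where there is no reading.
- manip.camera_model(name): a dict with "intrinsics" (3x3 intrinsics, pixels), "D" ([k1, k2, p1, p2, k3] as OpenCV has them; the pictures are not rectified), "T" (4x4, takes a point from camera to world coordinates); the wrist camera has in their place "hand_eye" (4x4, takes a point from camera to tool coordinates, whose origin is the TCP and whose axes are the flange's). Camera axes: x right, y up, looking along -z (the intrinsics and any distortion apply to the point x, -y, -z); pixel columns grow to the right and rows downward; lengths in m; the calibration is good to about 2 mm. A picture is of the moment at which its call begins: read the wrist's pose just before it. camera_model takes no time and is no camera call.
- manip.sign_off(): hands the job in, once; it reports no verdict.
Trained networks look in the newest picture that a camera, given by its name, has taken for a name from the list of things; names that differ only in an ending like _2 or _b are one class to them, and where a whole thing is asked for, a point or a joint stands for the part that bears it (a point fixed in the world has none). Each returns a list of dicts, best first, with "score" (0 to 1); they miss things now and then, are a little off and sometimes report something else, mostly with a low value. They report only what shows in the picture. A call takes as long as a camera call. They do not tell look-alikes from the thing itself.
- manip.boxes_of(label, camera): "centre" ([x, y, z] in m, in world coordinates, good to about 4 mm: the middle of the surface that is visible of it).
- manip.trace(label, camera): "mask" (400x640 bool, what is visible of it).
The state is a dict: "time_s": time; "joint_pos": joint angles; "qvel": joint speeds; "tau": joint torques, N m; "tcp_pos": TCP position; "eef_rot": TCP orientation; "contact_force": force on the tool from outside, world axes, zero at the start; "ft_torque": the same for the moment, N m; "finger_gap": finger opening in m.
Only numpy, scipy, OpenCV 4.12 (cv2) and the standard library are available. Lean on these libraries where they do the work, as an engineer would, in place of code of your own. Each camera call takes 0.05 s, during which the arm holds its last target.

## Working session

There is one attempt and no reset: what is moved stays moved. The work goes in short steps, Python scripts to look and compute and a tool call to move; the robot and the scene stay as the last step left them, time stands still between calls to the robot, and variables do not carry over. Pictures are saved under pics/ and viewed, and the job is handed in when it is done.

Besides the shell and the picture viewer there is one more tool, called after "Call:" by a JSON object that holds its "api" and its "payload". jog_arm: Moves the arm, as the interface text tells. Its arguments: {"type":"object","properties":{"deltas":{"type":"array","items":{"type":"array","items":{"type":"array","items":{"type":"number"}}}},"force":{"type":"number"}},"required":["deltas"]}

```bash
mkdir -p pics; ls; cat > h.py <<'E'
from rig import manip
import numpy as np, cv2
def snap(c,n):
    p,d=manip.get_image(c); cv2.imwrite('pics/'+n+'.png',p[:,:,::-1]); np.savez('pics/'+n+'.npz',p=p,d=d); return p,d
def world(cam,d,T=None):
    m=manip.camera_model(cam); K=np.array(m['intrinsics']);D=np.array(m['D'])
    h,w=d.shape; u,v=np.meshgrid(np.arange(w),np.arange(h))
    pts=np.stack([u,v],-1).reshape(-1,1,2).astype(np.float64)
    n=cv2.undistortPoints(pts,K,D).reshape(h,w,2)
    P=np.stack([n[...,0]*d,-n[...,1]*d,-d],-1)
    T=np.array(m['T']) if T is None else T
    W=P@T[:3,:3].T+T[:3,3]; W[d<=0]=np.nan
    return W
E
python3 - <<'E'
from h import *
p,d=snap('top','t1'); print(manip.state()['time_s'])
for l in ['old_piston_center','rack','lane_chuck']:
    for r in manip.boxes_of(l,'top'): print(l,r)
p,d=snap('scene','s1')
print(manip.state()['time_s'])
E
```

```text
pics
0.05
old_piston_center {'centre': [0.3619, 0.2124, 0.0541], 'score': 0.91}
old_piston_center {'centre': [0.543, 0.1574, 0.0584], 'score': 0.82}
old_piston_center {'centre': [0.452, -0.0708, 0.0477], 'score': 0.68}
old_piston_center {'centre': [0.5692, -0.0649, 0.0552], 'score': 0.67}
rack {'centre': [0.5217, 0.1116, 0.0017], 'score': 0.89}
lane_chuck {'centre': [0.5681, 0.0787, 0.065], 'score': 0.78}
0.25
```

View pics/t1.png

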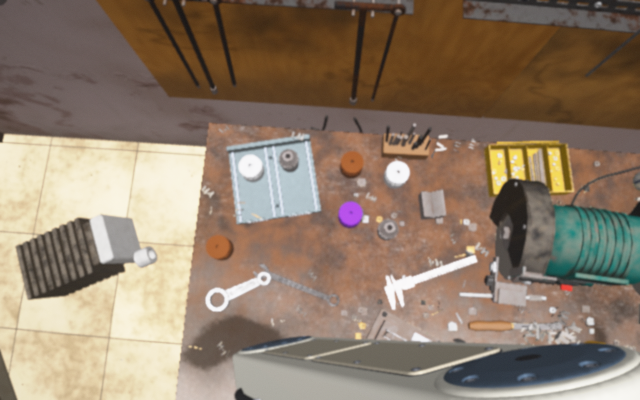

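View pics/s1.png

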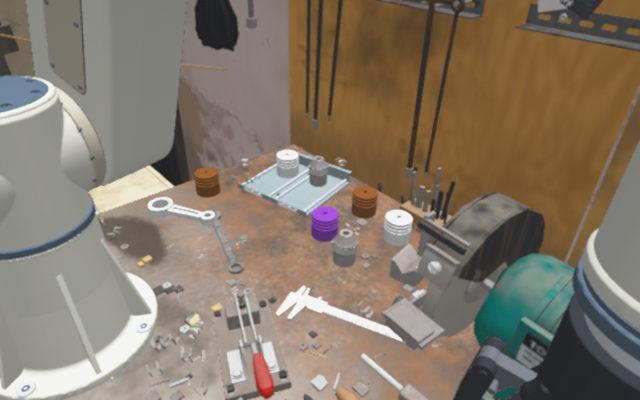

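In the top picture the rack spans (230–320, 140–222). The old aluminium piston is at (250,167) in the left lane and the chuck at (289,158) in the right lane. The new piston is at (397,172). Brown pistons at (351,162) and (219,247) and a purple one at (350,214) are decoys, and the loose chuck (387,229) and V-block (431,204) stand nearby.

```bash
python3 - <<'E'
from h import *
z=np.load('pics/t1.npz');d=z['d'];p=z['p'];W=world('top',d)
# pistons' tops
for n,(u,v) in dict(old=(250,167),new=(397,172),brown=(351,162),purple=(350,214),lch=(289,158),ch=(387,229),vb=(431,204)).items():
    w=W[v-16:v+17,u-16:u+17].reshape(-1,3); zt=np.nanpercentile(w[:,2],98)
    s=w[(w[:,2]>0.03)]
    t=w[(w[:,2]>zt-0.008)]
    print(n,len(t),'top med',np.nanmedian(t,0).round(4),'rng',np.nanmin(t,0).round(3),np.nanmax(t,0).round(3))
    if len(t)>8:
        c,r=cv2.minEnclosingCircle(t[:,:2].astype(np.float32)); print('  circ',np.round(c,4),round(r,4))
E
python3 - <<'E'
from h import *
z=np.load('pics/t1.npz');d=z['d'];W=world('top',d)
snip=z['p'][125:255,205:445]; cv2.imwrite('pics/crop1.png',cv2.resize(snip[:,:,::-1],None,fx=3.3,fy=3.3,interpolation=cv2.INTER_CUBIC))
manip.get_image('top')
r=manip.trace('rack','top')[0]; m=r['mask']; print(r['score'],m.sum())
w=W[m]; 
w=w[np.isfinite(w[:,0])&(w[:,2]<0.035)]
rect=cv2.minAreaRect(w[:,:2].astype(np.float32)*1000); print(rect)
print(manip.state()['time_s'])
E
```

```text
old 381 top med [0.5489 0.1665 0.0533] rng [0.524 0.143 0.049] [0.576 0.192 0.06 ]
  circ [0.5493 0.1674] 0.0267
new 401 top med [ 0.5593 -0.1722  0.0496] rng [ 0.533 -0.198  0.045] [ 0.585 -0.147  0.055]
  circ [ 0.5596 -0.1722] 0.0269
brown 392 top med [ 0.5756 -0.066   0.0495] rng [ 0.55  -0.091  0.045] [ 0.602 -0.039  0.055]
  circ [ 0.5762 -0.0662] 0.0273
purple 414 top med [ 0.4557 -0.0694  0.0496] rng [ 0.43  -0.095  0.045] [ 0.483 -0.044  0.056]
  circ [ 0.4564 -0.07  ] 0.0269
lch 131 top med [0.5713 0.0808 0.0689] rng [0.557 0.066 0.064] [0.588 0.098 0.074]
  circ [0.5721 0.0821] 0.0173
ch 135 top med [ 0.426  -0.1555  0.0655] rng [ 0.411 -0.171  0.06 ] [ 0.443 -0.14   0.071]
  circ [ 0.4267 -0.1559] 0.0166
vb 310 top med [ 0.495  -0.2696  0.0377] rng [ 0.462 -0.288  0.033] [ 0.528 -0.231  0.044]
  circ [ 0.495  -0.2598] 0.0382
0.83 5654
((537.610595703125, 116.92327117919922), (200.49021911621094, 199.33018493652344), 13.055859565734863)
0.35
```

View pics/crop1.png

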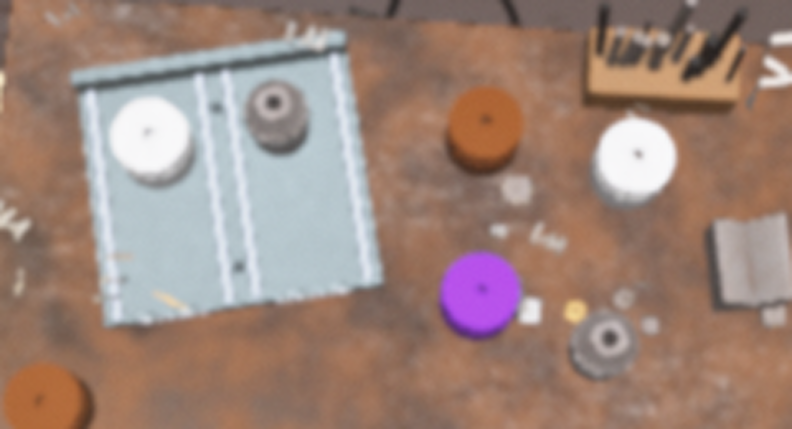

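```bash
cat >> h.py <<'E'
def ray_plane(cam,uv,z,T=None):
    m=manip.camera_model(cam); K=np.array(m['intrinsics']);D=np.array(m['D'])
    T=np.array(m['T']) if T is None else T
    n=cv2.undistortPoints(np.array(uv,float).reshape(-1,1,2),K,D).reshape(-1,2)
    r=np.c_[n[:,0],-n[:,1],-np.ones(len(n))]@T[:3,:3].T
    return T[:3,3]+r*((np.asarray(z)-T[2,3])/r[:,2])[:,None]
def project(cam,P,T=None):
    m=manip.camera_model(cam); T=np.array(m['T']) if T is None else T
    q=(np.asarray(P)-T[:3,3])@T[:3,:3]; q=q*[1,-1,-1]
    return cv2.projectPoints(q.reshape(-1,1,3),np.zeros(3),np.zeros(3),np.array(m['intrinsics']),np.array(m['D']))[0].reshape(-1,2)
E
cat > fit.py <<'E'
from h import *
from scipy.optimize import least_squares
# rack corners: front lip top (z14), back plate outer top (z30)
c=np.array([[107,325],[383,284],[345,33],[72,75]])/3.3+[205,125]
M=np.array([[-.089,.1,.007],[-.089,-.1,.007],[.089,-.1,.030],[.089,.1,.030]])
def place(q,M):
    x,y,a=q; R=np.array([[np.cos(a),-np.sin(a),0],[np.sin(a),np.cos(a),0],[0,0,1]]); return M@R.T+[x,y,0]
f=lambda q:(project('top',place(q,M))-c).ravel()
s=least_squares(f,[.53,.11,.15]); q=s.x; print(q,s.fun.reshape(-1,2).round(1))
x,y,a=q
for n,P in dict(old=(.5493,.1674),ch=(.5721,.0821),new=(.5596,-.1722)).items():
    R=np.array([[np.cos(a),-np.sin(a)],[np.sin(a),np.cos(a)]]); print(n,(np.array(P)-[x,y])@R)
im=cv2.imread('pics/t1.png')
crop=cv2.resize(im[125:255,205:445],None,fx=3.3,fy=3.3,interpolation=cv2.INTER_CUBIC)
def line(A,B,col):
    uv=(project('top',place(q,np.array([A,B])))-[205,125])*3.3
    cv2.line(crop,tuple(int(t) for t in uv[0]),tuple(int(t) for t in uv[1]),col,1)
for yy in (87,13,-13,-87): line([-.086,yy/1e3,.01],[.086,yy/1e3,.01],(0,0,255))
line([-.086,.1,.014],[-.086,-.1,.014],(0,255,0)); line([.089,.1,.03],[.089,-.1,.03],(0,255,0)); line([.086,.1,.03],[.086,-.1,.03],(0,255,0))
cv2.imwrite('pics/fit1.png',crop)
E
python3 fit.py
```

```text
[0.5306645  0.11316439 0.2255336 ] [[-0.4 -0.4]
 [ 0.3 -0.8]
 [ 0.4  0.8]
 [-0.2  0.5]]
old [0.03029207 0.04869469]
ch [ 0.03343932 -0.03954376]
new [-0.03561233 -0.28460826]
```

View pics/fit1.png

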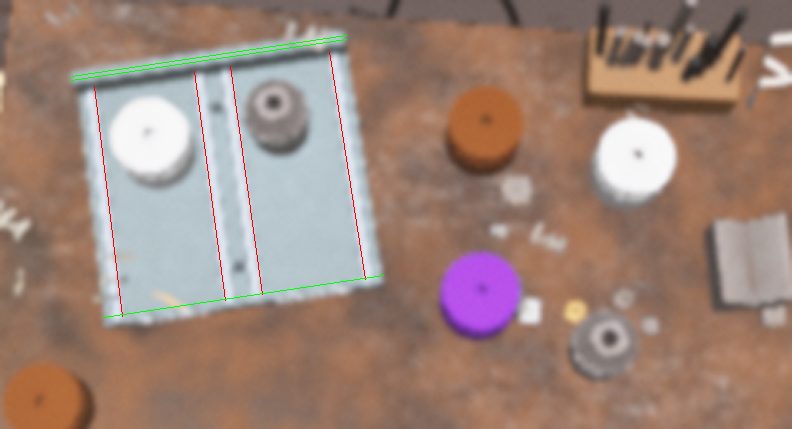

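```bash
python3 - <<'E'
from h import *
s=manip.state(); print(s['eef_rot'],s['tcp_pos'],s['finger_gap'],s['time_s'])
z=np.load('pics/t1.npz');W=world('top',z['d']);
for (u,v) in [(505,250),(520,200),(500,270),(540,230),(400,280),(340,300),(410,140)]:
    w=W[v-6:v+7,u-6:u+7].reshape(-1,3); print((u,v),np.nanmedian(w,0).round(3),np.nanmax(w[:,2]).round(3))
print(W[40,400],W[110,300], W[60,200])
print(np.array(manip.camera_model('wrist')['hand_eye']).round(3))
g=W[(W[...,2]>.12)&(W[...,0]<.62)&(W[...,0]>0)&(W[...,1]>-.55)]; print(len(g),np.nanmin(g,0),np.nanmax(g,0))
E
```

```text
[[ 9.66426902e-01  2.56941692e-01 -9.72433519e-05]
 [ 2.56941710e-01 -9.66426847e-01  3.28104976e-04]
 [-9.67473831e-06 -3.42075348e-04 -9.99999941e-01]] [ 0.16053657 -0.60391289  0.19970542] 0.08535949018648575 0.35
(505, 250) [ 0.387 -0.393  0.127] 0.191
(520, 200) [ 0.475 -0.387  0.216] 0.251
(500, 270) [ 0.347 -0.392  0.122] 0.139
(540, 230) [ 0.412 -0.407  0.259] 0.264
(400, 280) [ 0.317 -0.196  0.005] 0.012
(340, 300) [ 0.263 -0.062  0.   ] 0.01
(410, 140) [ 0.634 -0.197  0.062] 0.107
[ 0.77866551 -0.13955143  0.24658863] [ 0.87611377  0.097964   -0.39346362] [0.73122764 0.26918335 0.19938103]
[[ 0.001  0.963  0.268  0.068]
 [ 1.    -0.    -0.001 -0.   ]
 [-0.001  0.268 -0.963 -0.174]
 [ 0.     0.     0.     1.   ]]
32842 [ 0.11066438 -0.54998605  0.12001428] [0.53383304 0.1173286  0.88974323]
```

Call:
{"api": "jog_arm", "payload": {"deltas": [[[0.6, 3, 25, 3, 0], [0.6, 3, 25, 3, 0], [0.6, 3, 25, 3, 0], [0.6, 3, 25, 3, 0], [0.6, 3, 25, 3, 0], [0.6, 3, 25, 3, 0], [0.6, 3, 25, 3, 0], [0.6, 38.9, 77.1, 0, -2], [0.6, 38.9, 77.1, 0, -2], [0.6, 38.9, 77.1, 0, -2], [0.6, 38.9, 77.1, 0, -2], [0.6, 38.9, 77.1, 0, -2]]]}}

```text
time_s: 1.35
tcp_pos: [0.3094, -0.1812, 0.2203]
eef_rot: [[0.975, 0.222, 0.001], [0.222, -0.975, -0.001], [0.001, 0.001, -1.0]]
contact_force: [0.4, -0.1, 0.4]
finger_gap: 0.0682
```

Call:
{"api": "jog_arm", "payload": {"deltas": [[[0.6, 23.5, 34, -4, 0], [0.6, 23.5, 34, -4, 0], [0.6, 23.5, 34, -4, 0], [0.6, 23.5, 34, -4, 0], [0.6, 23.5, 34, -4, 0], [0.6, 23.5, 34, -4, 0], [0.6, 23.5, 34, -4, 0], [0.6, 23.5, 34, -4, 0], [0.6, 23.5, 34, -4, 0], [0.6, 23.5, 34, -4, 0], [0.6, 23.5, 34, -4, 0], [0.6, 23.5, 34, -4, 0]]]}}

```text
time_s: 2.35
tcp_pos: [0.5443, 0.159, 0.1792]
eef_rot: [[0.974, 0.226, -0.001], [0.226, -0.974, -0.0], [-0.001, 0.0, -1.0]]
contact_force: [-0.6, 0.1, 0.4]
finger_gap: 0.0682
```

```bash
cat >> h.py <<'E'
def wristT():
    s=manip.state(); A=np.eye(4); A[:3,:3]=s['eef_rot']; A[:3,3]=s['tcp_pos']
    return A@np.array(manip.camera_model('wrist')['hand_eye'])
E
cat > wl.py <<'E'
import sys
from h import *
n=sys.argv[1]
T=wristT(); p,d=snap('wrist',n); np.save('pics/'+n+'_T.npy',T)
s=manip.state(); print(s['time_s'],s['tcp_pos'],s['contact_force'])
W=world('wrist',d,T)
for lab in ('old_piston_center','lane_chuck'):
    for r in manip.trace(lab,'wrist'):
        m=r['mask']; w=W[m]; w=w[np.isfinite(w[:,0])]
        if len(w)<30: continue
        zt=np.percentile(w[:,2],95); t=w[np.abs(w[:,2]-zt)<.005]
        c,rad=cv2.minEnclosingCircle(t[:,:2].astype(np.float32))
        rgb=np.median(p[m],0)
        print(lab,round(r['score'],2),len(t),'ztop',zt.round(4),'circ',np.round(c,4),round(rad,4),'med',np.median(t,0).round(4),rgb)
E
python3 wl.py w1
```

```text
2.4 [0.54346207 0.15771057 0.17936599] [ 0.42810629  0.03189051 -0.18968385]
old_piston_center 0.86 382 ztop 0.0508 circ [0.3667 0.2083] 0.0222 med [0.3691 0.2058 0.0498] [94. 55. 26.]
old_piston_center 0.8 1767 ztop 0.0552 circ [0.5532 0.1663] 0.0265 med [0.5544 0.1665 0.054 ] [205. 204. 197.]
old_piston_center 0.59 1658 ztop 0.0511 circ [ 0.5803 -0.0674] 0.0274 med [ 0.5811 -0.0653  0.05  ] [118.  68.  28.]
lane_chuck 0.82 502 ztop 0.0718 circ [0.5773 0.0804] 0.0149 med [0.5779 0.0816 0.0709] [105.  99.  92.]
```

View pics/w1.png

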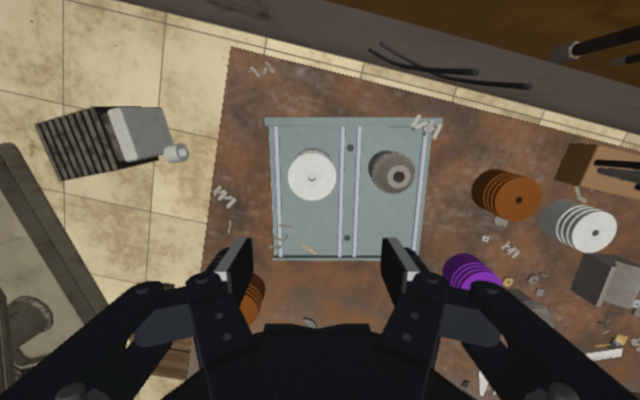

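```bash
python3 - <<'E'
import cv2
im=cv2.imread('pics/w1.png')[105:275,250:455]; cv2.imwrite('pics/w1c.png',cv2.resize(im,None,fx=3.5,fy=3.5,interpolation=cv2.INTER_CUBIC))
E
```

```text
(no output)
```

View pics/w1c.png

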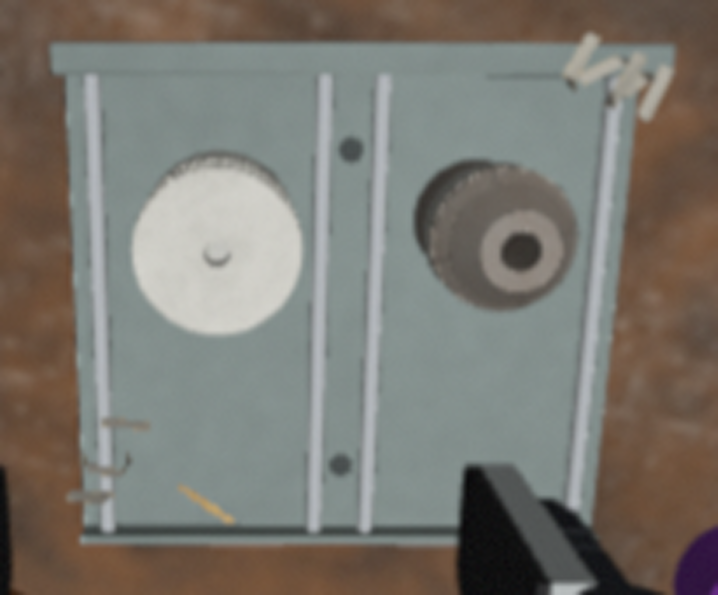

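```bash
python3 - <<'E'
from h import *
from scipy.optimize import least_squares
T=np.load('pics/w1_T.npy')
c=np.array([[80,543],[594,543],[675,44],[52,44]])/3.5+[250,105]
M=np.array([[-.089,.1,.014],[-.089,-.1,.014],[.089,-.1,.030],[.089,.1,.030]])
def place(q,M):
    x,y,a=q; R=np.array([[np.cos(a),-np.sin(a),0],[np.sin(a),np.cos(a),0],[0,0,1]]); return M@R.T+[x,y,0]
f=lambda q:(project('wrist',place(q,M),T)-c).ravel()
s=least_squares(f,[.53,.11,.2]); q=s.x; print(q,s.fun.reshape(-1,2).round(1))
x,y,a=q
R=np.array([[np.cos(a),-np.sin(a)],[np.sin(a),np.cos(a)]])
tc=ray_plane('wrist',np.array([[218,250]])/3.5+[250,105],[.056],T)[0]; print(tc)
for P in (tc[:2],(.5532,.1663),(.5773,.0804)): print((np.array(P)-[x,y])@R)
E
```

```text
[0.53541582 0.11454934 0.22379771] [[-0.7 -2.8]
 [ 1.5 -2.4]
 [ 0.2  2.5]
 [-1.   1.5]]
[0.55391379 0.16567747 0.056     ]
[0.02938374 0.04574775]
[0.02882592 0.04651316]
[ 0.03326075 -0.04259325]
```

Call:
{"api": "jog_arm", "payload": {"deltas": [[[0.6, 0.8, 0.9, -4, 0], [0.6, 0.8, 0.9, -8, 0], [0.6, 0.8, 0.9, -11, 0], [0.6, 0.8, 0.9, -13.5, 0], [0.6, 0.8, 0.9, -15.2, 0], [0.6, 0.8, 0.9, -15.7, 0], [0.6, 0.8, 0.9, -15.7, 0], [-1, 0.8, 0.9, -15.7, 0], [-1, 0.8, 0.9, -15.7, 0], [-1, 0.8, 0.9, -15.7, 0], [-1, 0.8, 0.9, -15.7, 0], [-1, 0.8, 0.9, -15.7, 0]]], "force": 40}}

```text
time_s: 3.5
tcp_pos: [0.5525, 0.1664, 0.0242]
eef_rot: [[0.975, 0.223, 0.002], [0.223, -0.975, 0.0], [0.002, 0.0, -1.0]]
contact_force: [0.0, -1.6, 8.3]
finger_gap: 0.0076
```

```bash
python3 wl.py w2; python3 - <<'E'
from h import *
snap('top','t2'); snap('scene','s2')
import cv2
im=cv2.imread('pics/s2.png')[100:260,180:440]; cv2.imwrite('pics/s2c.png',cv2.resize(im,None,fx=3,fy=3,interpolation=cv2.INTER_CUBIC))
print(manip.state()['finger_gap'],manip.state()['contact_force'])
E
```

```text
3.55 [0.55265702 0.16646681 0.02421782] [ 0.26655981 -0.54169788  1.44718903]
old_piston_center 0.93 3681 ztop 0.055 circ [0.5529 0.1666] 0.0269 med [0.5639 0.1671 0.0538] [204. 203. 196.]
old_piston_center 0.89 547 ztop 0.0389 circ [ 0.5712 -0.051 ] 0.0202 med [ 0.5706 -0.0429  0.0365] [45. 27. 12.]
old_piston_center 0.73 337 ztop 0.0494 circ [ 0.4799 -0.0654] 0.0179 med [ 0.4833 -0.0617  0.0479] [55. 24. 71.]
lane_chuck 0.7 2100 ztop 0.0717 circ [0.577  0.0806] 0.015 med [0.578  0.0833 0.0709] [101.  96.  89.]
0.00014699429402069381 [-1.01771232 -2.03331585  7.15767183]
```

View pics/w2.png

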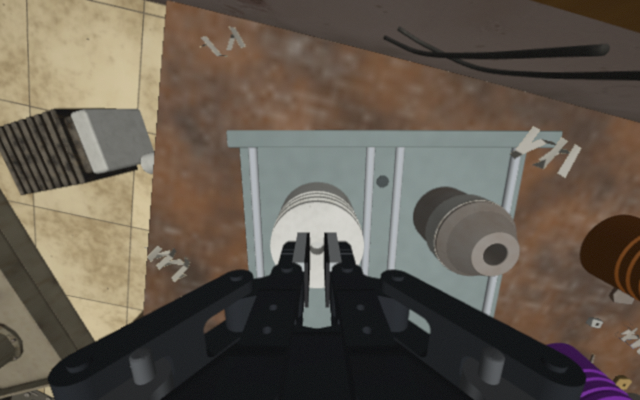

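View pics/s2c.png

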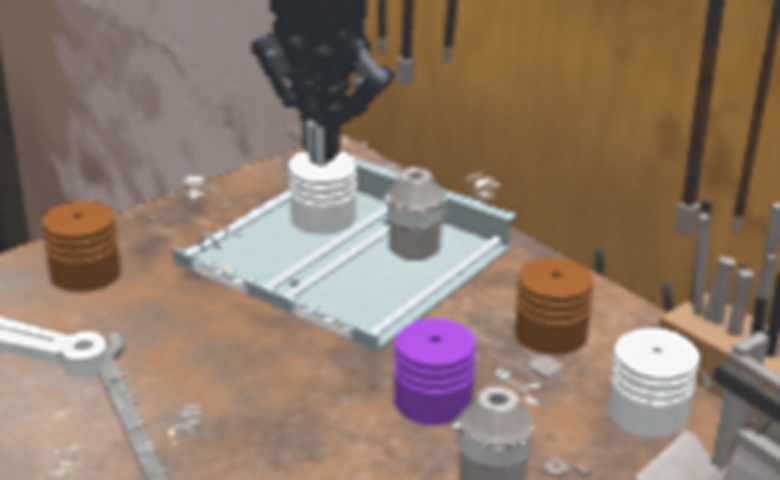

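```bash
python3 - <<'E'
from h import *
H=np.array(manip.camera_model('wrist')['hand_eye']); print(np.array(manip.camera_model('wrist')['intrinsics']))
for n in('w1','w2'):
    d=np.load(f'pics/{n}.npz')['d']; Q=world('wrist',d,H)
    m=(d>0)&(d<.19); m[:, :]&=True
    q=Q[m]; q=q[(abs(q[:,0])<.03)&(abs(q[:,1])<.07)]
    print(n,len(q), np.percentile(q,[0,1,50,99,100],axis=0).round(4) if len(q) else '')
    for (u,v) in [(235,250),(240,243),(400,250),(392,243),(300,240),(332,240),(318,250),(318,220)]:
        print((u,v),d[v,u].round(4),Q[v,u].round(4))
E
```

```text
[[279.0333376    0.         316.48116666]
 [  0.         279.0333376  198.80940572]
 [  0.           0.           1.        ]]
w1 51834 [[-1.250e-02 -6.870e-02 -1.350e-01]
 [-9.800e-03 -6.590e-02 -1.340e-01]
 [ 1.190e-02 -1.000e-04 -1.133e-01]
 [ 2.060e-02  6.590e-02 -4.780e-02]
 [ 2.180e-02  6.940e-02 -3.750e-02]]
(235, 250) 0.1275 [ 0.0116 -0.0372 -0.0569]
(240, 243) 0.1352 [ 0.0114 -0.0371 -0.0489]
(400, 250) 0.1271 [ 0.0118  0.0382 -0.0573]
(392, 243) 0.1352 [ 0.0115  0.0367 -0.049 ]
(300, 240) 0.377 [-0.0862 -0.022   0.1749]
(332, 240) 0.3779 [-0.0866  0.0213  0.1756]
(318, 250) 0.3835 [-0.1021  0.0023  0.1771]
(318, 220) 0.3701 [-0.0578  0.0022  0.1756]
w2 57563 [[-0.0262 -0.0635 -0.135 ]
 [-0.0081 -0.058  -0.1339]
 [ 0.0119  0.0009 -0.1113]
 [ 0.0255  0.0676 -0.0068]
 [ 0.0278  0.07    0.0122]]
(235, 250) 0.217 [-0.0282 -0.0634  0.0249]
(240, 243) 0.215 [-0.0221 -0.0589  0.0245]
(400, 250) 0.2138 [-0.0267  0.0642  0.0219]
(392, 243) 0.2034 [-0.0172  0.0552  0.0138]
(300, 240) 0.1379 [ 0.0118 -0.0081 -0.0461]
(332, 240) 0.1381 [ 0.0117  0.0077 -0.0459]
(318, 250) 0.1616 [-0.0035  0.001  -0.0258]
(318, 220) 0.1529 [ 0.0162  0.0009 -0.0293]
```

Call:
{"api": "jog_arm", "payload": {"deltas": [[[-1, 0, 0, 2, 0], [0.6, 0, 0, 4, 0], [0.6, 0, 0, 4, 0], [0.6, 0, 0, 4, 0], [0.6, 0, 0, 4, 0], [0.6, 0, 0, 4, 0], [0.6, 0, 0, 4, 0]]]}}

```text
time_s: 4.33
tcp_pos: [0.5509, 0.1662, 0.0621]
eef_rot: [[0.975, 0.223, -0.002], [0.223, -0.975, -0.0], [-0.002, 0.0, -1.0]]
contact_force: [-0.4, -0.0, 0.3]
finger_gap: 0.0678
```

```bash
python3 wl.py w3;  python3 - <<'E'
from h import *
H=np.array(manip.camera_model('wrist')['hand_eye'])
d=np.load('pics/w3.npz')['d']; Q=world('wrist',d,H)
for c in (range(200,255,6)): 
    col=Q[:,c]; i=[v for v in range(200,300) if d[v,c]>0 and col[v,2]<-.015 and abs(col[v,0])<.02]
    if i: print(c,i[0],col[i[0]].round(4))
E
```

```text
4.3833 [0.55102522 0.16614828 0.06217618] [ 0.0979812  -0.11276897  0.53049967]
old_piston_center 0.89 2566 ztop 0.051 circ [ 0.5791 -0.0665] 0.0276 med [ 0.577  -0.0573  0.05  ] [79. 47. 20.]
old_piston_center 0.59 0 ztop 0.1133 circ [0. 0.] 0.0 med [nan nan nan] [42. 19. 54.]
200 273 [ 0.0137 -0.0436 -0.0806]
206 268 [ 0.0072 -0.0478 -0.0654]
212 260 [ 0.0074 -0.0476 -0.0586]
218 252 [ 0.0074 -0.0476 -0.0505]
224 248 [ 0.0079 -0.0458 -0.047 ]
230 247 [ 0.0115 -0.0406 -0.0535]
236 238 [ 0.0112 -0.0409 -0.0424]
242 237 [ 0.0111 -0.0382 -0.0408]
248 237 [ 0.0113 -0.035  -0.0413]
  return _methods._mean(a, axis=axis, dtype=dtype,
  ret = um.true_divide(
```

View pics/w3.png

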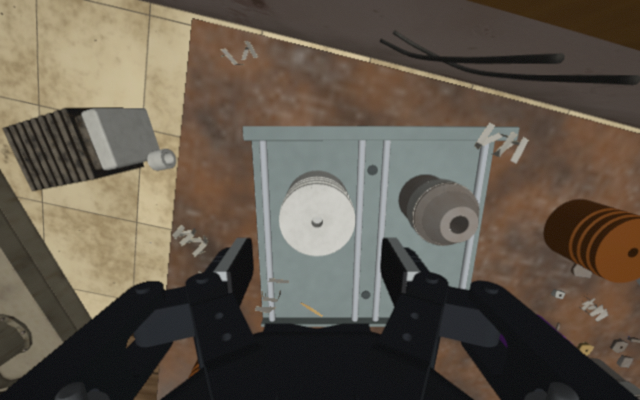

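Call:
{"api": "jog_arm", "payload": {"deltas": [[[0.6, 0, 0, -3, 0], [0.6, 0, 0, -5, 0], [0.6, 0, 0, -6.2, 0], [0.6, 0, 0, -7.1, 0], [0.6, 0, 0, -7.6, 0], [0.6, 0, 0, -7.6, 0]]]}}

```text
time_s: 4.98
tcp_pos: [0.5512, 0.1662, -0.0138]
eef_rot: [[0.975, 0.223, -0.001], [0.223, -0.975, -0.0], [-0.001, 0.0, -1.0]]
contact_force: [-1.0, 0.1, -0.1]
finger_gap: 0.0681
```

```bash
 python3 - <<'E'
from h import *
snap('wrist','w4');snap('scene','s4')
im=cv2.imread('pics/s4.png')[100:260,180:440]; cv2.imwrite('pics/s4c.png',cv2.resize(im,None,fx=3,fy=3,interpolation=cv2.INTER_CUBIC))
s=manip.state();print(s['tcp_pos'],s['contact_force'])
E
```

```text
[ 0.55211273  0.16648929 -0.01249211] [ 0.51098381 -0.10088572  0.81149829]
```

View pics/s4c.png

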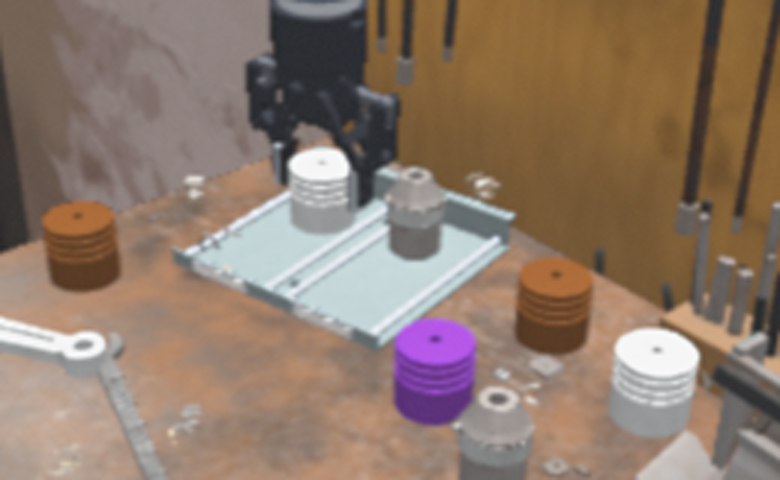

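View pics/w4.png

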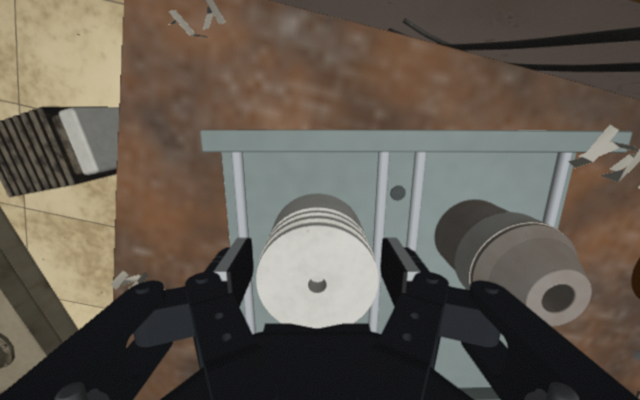

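The fingers now straddle the piston (centre at (317,284), pads at 235 and 400). The tips really end about 40 mm behind the reported TCP, and I'm allowing for that.

Call:
{"api": "jog_arm", "payload": {"deltas": [[[-1, 0, 0, 0, 0], [-1, 0, 0, 0, 0], [-1, 0, 0, 0, 0], [-1, 0, 0, 0, 0]]], "force": 40}}

```text
time_s: 5.42
tcp_pos: [0.5524, 0.1666, -0.0118]
eef_rot: [[0.975, 0.223, 0.002], [0.223, -0.975, 0.001], [0.002, -0.0, -1.0]]
contact_force: [-1.4, -0.4, 5.9]
finger_gap: 0.0524
```

Call:
{"api": "jog_arm", "payload": {"deltas": [[[-1, -0.8, -0.2, 0, 0], [-1, -2.0, -0.45, 0, 0], [-1, -3.4, -0.8, 0, 0], [-1, -4.8, -1.1, 0, 0], [-1, -6.0, -1.4, 0, 0], [-1, -7.0, -1.6, 0, 0], [-1, -7.7, -1.75, 0, 0], [-1, -8.1, -1.85, 0, 0], [-1, -8.3, -1.9, 0, 0], [-1, -8.3, -1.9, 0, 0]]]}}

```text
time_s: 6.25
tcp_pos: [0.4698, 0.1477, -0.0118]
eef_rot: [[0.975, 0.223, 0.004], [0.223, -0.975, 0.001], [0.004, -0.0, -1.0]]
contact_force: [1.4, 0.4, 7.7]
finger_gap: 0.0526
```

```bash
python3 - <<'E'
from h import *
snap('wrist','w5');snap('scene','s5')
im=cv2.imread('pics/s5.png')[100:260,180:440]; cv2.imwrite('pics/s5c.png',cv2.resize(im,None,fx=3,fy=3,interpolation=cv2.INTER_CUBIC))
s=manip.state();print(s['tcp_pos'],s['contact_force'],s['finger_gap'])
E
```

```text
[ 0.46981256  0.14772902 -0.01181644] [1.30565163 0.76249776 8.76287051] 0.05276240849482688
```

View pics/s5c.png

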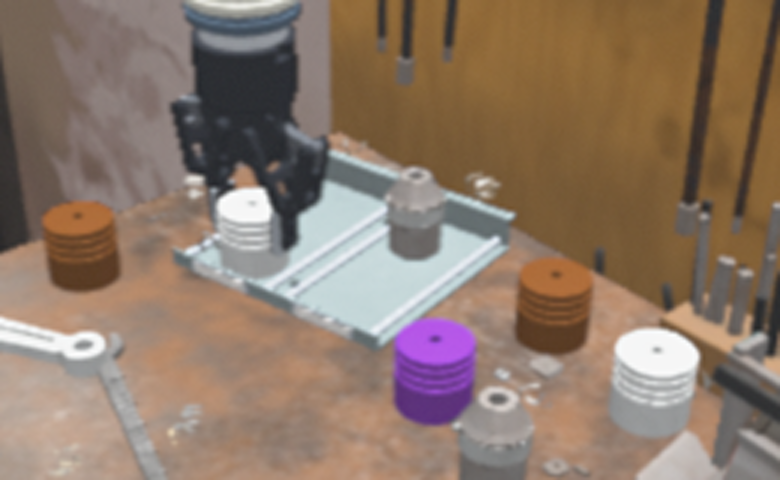

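View pics/w5.png

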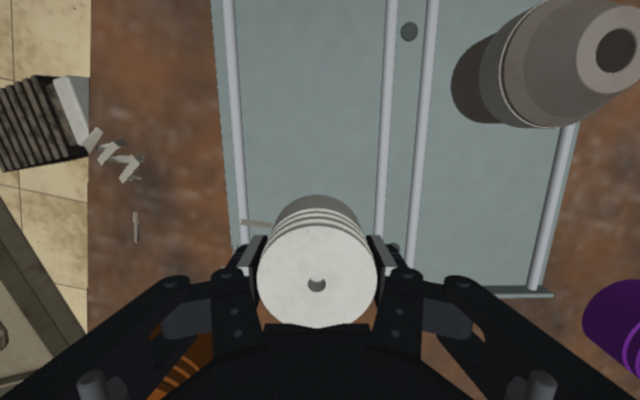

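Call:
{"api": "jog_arm", "payload": {"deltas": [[[0.6, 0, 0, 0, 0], [0.6, 0, 0, 0, 0], [0.6, 0, 0, 0, 0], [0.6, 0, 0, 0.5, 0], [0.6, 0, 0, 2, 0], [0.6, 0, 0, 5, 0], [0.6, 0, 0, 9, 0], [0.6, 0, 0, 12, 0], [0.6, 0, 0, 12, 0]]]}}

```text
time_s: 7.1
tcp_pos: [0.472, 0.1484, 0.1127]
eef_rot: [[0.975, 0.223, 0.008], [0.223, -0.975, 0.003], [0.008, -0.001, -1.0]]
contact_force: [1.6, 0.5, -0.8]
finger_gap: 0.0684
```

```bash
cat > chk.py <<'E'
import sys
from h import *
n=sys.argv[1]
p,d=snap('top',n); W=world('top',d)
a=.2247;x,y=.5307,.1132
R=np.array([[np.cos(a),-np.sin(a)],[np.sin(a),np.cos(a)]])
im=cv2.imread('pics/'+n+'.png')[125:255,205:445]; cv2.imwrite('pics/'+n+'c.png',cv2.resize(im,None,fx=3.3,fy=3.3,interpolation=cv2.INTER_CUBIC))
for lab in ('old_piston_center','lane_chuck'):
  for r in manip.trace(lab,'top'):
    m=r['mask']; w=W[m]; w=w[np.isfinite(w[:,0])]
    if len(w)<30: continue
    zt=np.percentile(w[:,2],95); t=w[np.abs(w[:,2]-zt)<.006]
    c,rad=cv2.minEnclosingCircle(t[:,:2].astype(np.float32))
    print(lab,round(r['score'],2),'ztop',zt.round(4),'circ',np.round(c,4),round(rad,4),'rack',((np.array(c)-[x,y])@R).round(4),np.median(p[m],0))
print(manip.state()['time_s'])
E
python3 chk.py t6; python3 wl.py w6
```

```text
old_piston_center 0.86 ztop 0.0523 circ [ 0.5767 -0.0652] 0.0271 rack [ 0.0051 -0.1842] [159.  92.  49.]
old_piston_center 0.8 ztop 0.053 circ [ 0.4563 -0.0696] 0.0265 rack [-0.1133 -0.1617] [169.  74. 225.]
lane_chuck 0.83 ztop 0.0718 circ [0.573  0.0815] 0.0159 rack [ 0.0341 -0.0403] [134. 128. 126.]
7.25
7.3 [0.46779642 0.1470685  0.10640007] [0.40345592 0.99302478 0.39279746]
old_piston_center 0.73 2856 ztop 0.0552 circ [0.4703 0.1479] 0.0265 med [0.4718 0.1483 0.0539] [207. 206. 199.]
old_piston_center 0.69 3397 ztop 0.0512 circ [ 0.5808 -0.0673] 0.028 med [ 0.5802 -0.065   0.0501] [114.  66.  27.]
old_piston_center 0.63 2367 ztop 0.0512 circ [ 0.46   -0.0711] 0.0278 med [ 0.4611 -0.0685  0.0501] [112.  50. 144.]
lane_chuck 0.66 1141 ztop 0.0719 circ [0.5763 0.0812] 0.0155 med [0.5763 0.0818 0.071 ] [101.  95.  88.]
```

View pics/w6.png

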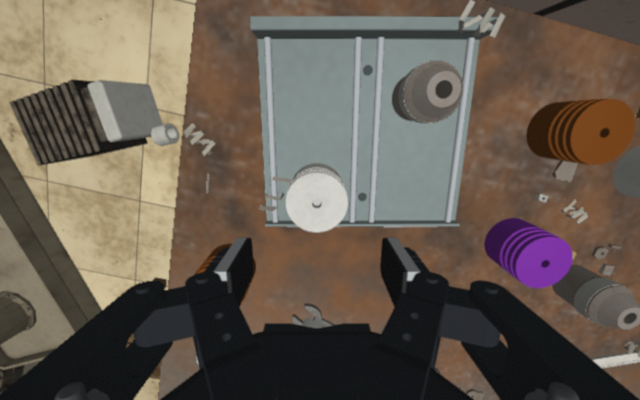

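View pics/t6c.png

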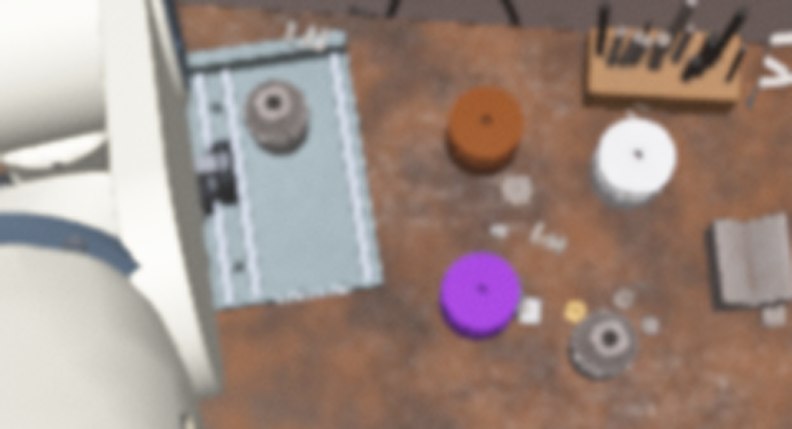

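```bash
 python3 - <<'E'
from h import *
W=world('top',np.load('pics/t1.npz')['d'])
w=W[120:175,375:440].reshape(-1,3); w=w[np.isfinite(w[:,0])]
for lo,hi in ((.03,.045),(.055,.08),(.08,.1),(.1,.2)):
    q=w[(w[:,2]>lo)&(w[:,2]<hi)]; q=q[(q[:,0]-.56)**2+(q[:,1]+.172)**2>.03**2]
    print(lo,hi,len(q),q.min(0).round(3),q.max(0).round(3)) if len(q) else 0
E
```

```text
0.03 0.045 642 [ 0.606 -0.272  0.03 ] [ 0.662 -0.137  0.045]
0.055 0.08 143 [ 0.617 -0.237  0.055] [ 0.645 -0.139  0.08 ]
0.08 0.1 151 [ 0.618 -0.235  0.08 ] [ 0.646 -0.137  0.1  ]
0.1 0.2 131 [ 0.619 -0.234  0.101] [ 0.646 -0.134  0.142]
```

```bash
 python3 - <<'E'
from h import *
print(manip.state()['joint_pos'])
im=cv2.imread('pics/s5.png')[0:220,120:330]; cv2.imwrite('pics/s5d.png',cv2.resize(im,None,fx=2.7,fy=2.7,interpolation=cv2.INTER_CUBIC))
E
```

```text
[3.01565320e-01 2.66439390e-01 2.00137943e+00 1.24273026e-05
 8.76339499e-01 1.64744553e+00]
```

View pics/s5d.png

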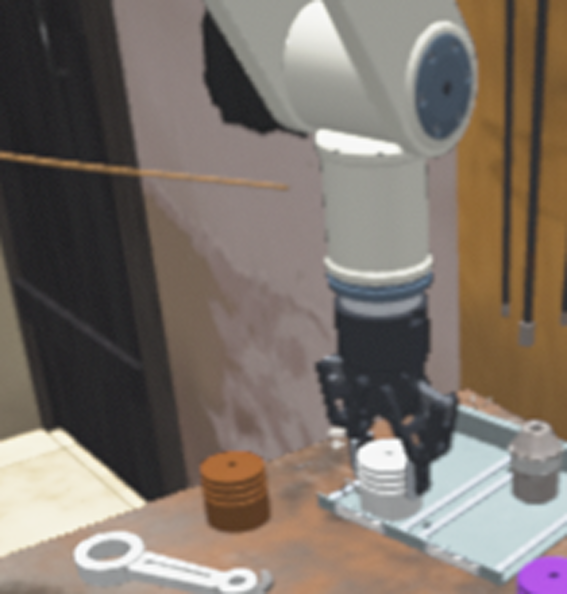

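Call:
{"api": "jog_arm", "payload": {"deltas": [[[0.6, 0, -4, 3, -6], [0.6, 2, -10, 3, -13], [0.6, 9, -32, 3, -13], [0.6, 9, -32, 3, -13], [0.6, 9, -32, 3, -13], [0.6, 9, -32, 3, -13], [0.6, 9, -32, 3, -13], [0.6, 9, -32, 3, -13], [0.6, 9, -32, 3, -13], [0.6, 9, -32, 3, -13], [0.6, 9, -32, 3, -13], [0.6, 9, -32, 3, -13]]]}}

```text
time_s: 8.4
tcp_pos: [0.5576, -0.1713, 0.136]
eef_rot: [[1.0, -0.002, -0.002], [-0.002, -1.0, 0.001], [-0.002, -0.001, -1.0]]
contact_force: [-1.0, -0.2, 0.3]
finger_gap: 0.0685
```

```bash
python3 wl.py w7; python3 chk.py t7
```

```text
8.45 [ 0.5577572  -0.17111177  0.13632995] [-1.04425554 -0.23014592  0.7396722 ]
old_piston_center 0.94 278 ztop 0.0494 circ [0.3596 0.2055] 0.0213 med [0.3602 0.1983 0.0489] [59. 35. 16.]
old_piston_center 0.77 2446 ztop 0.0511 circ [ 0.5801 -0.0677] 0.027 med [ 0.5811 -0.0683  0.0499] [137.  81.  37.]
old_piston_center 0.65 11 ztop 0.022 circ [ 0.4705 -0.0789] 0.0238 med [ 0.4602 -0.0983  0.0187] [65. 32. 79.]
old_piston_center 0.57 1600 ztop 0.0548 circ [0.4699 0.1464] 0.0275 med [0.4707 0.1413 0.0538] [158. 157. 151.]
lane_chuck 0.76 761 ztop 0.0715 circ [0.5769 0.0784] 0.0149 med [0.5778 0.0755 0.0707] [107. 102.  96.]
old_piston_center 0.84 ztop 0.0562 circ [0.4666 0.1487] 0.0264 rack [-0.0546  0.0489] [210. 209. 213.]
old_piston_center 0.8 ztop 0.0524 circ [ 0.5764 -0.0656] 0.0266 rack [ 0.0047 -0.1845] [128.  74.  42.]
old_piston_center 0.67 ztop 0.0533 circ [0.3609 0.2205] 0.0268 rack [-0.1416  0.1424] [128.  77.  45.]
lane_chuck 0.79 ztop 0.0729 circ [0.5738 0.0811] 0.0148 rack [ 0.0348 -0.0409] [103.  98.  97.]
8.7
```

View pics/w7.png

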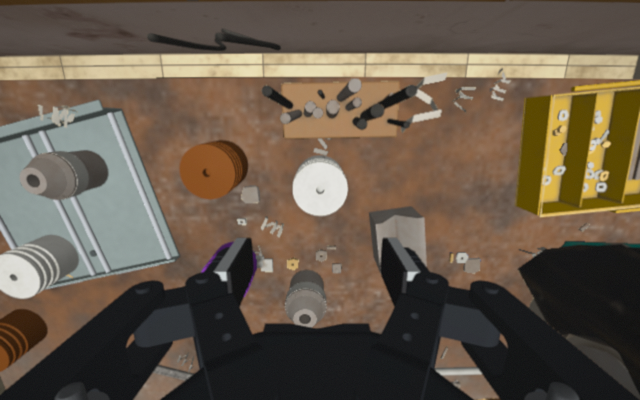

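View pics/t7c.png

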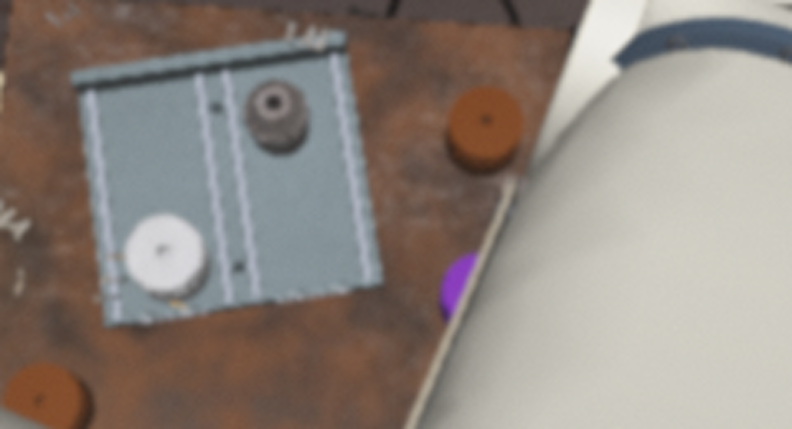

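```bash
 python3 - <<'E'
from h import *
T=np.load('pics/w7_T.npy'); print(ray_plane('wrist',[[320,187]],[.052],T))
W=world('wrist',np.load('pics/w7.npz')['d'],T)
w=W[150:225,285:355].reshape(-1,3); t=w[(w[:,2]>.046)&(w[:,2]<.056)]; c,r=cv2.minEnclosingCircle(t[:,:2].astype(np.float32)); print(c,r)
E
```

```text
[[ 0.56577954 -0.17457026  0.052     ]]
(0.5634036064147949, -0.17427639663219452) 0.026603136211633682
```

Call:
{"api": "jog_arm", "payload": {"deltas": [[[0.6, 0.2, -0.3, -3, 0], [0.6, 0.2, -0.3, -6.5, 0], [0.6, 0.2, -0.3, -10, 0], [0.6, 0.2, -0.3, -12.5, 0], [0.6, 0.2, -0.3, -14, 0], [0.6, 0.2, -0.3, -14.8, 0], [0.6, 0.2, -0.3, -14.8, 0], [-1, 0.2, -0.3, -14.8, 0], [-1, 0.2, -0.3, -14.8, 0], [-1, 0.2, -0.3, -14.8, 0], [-1, 0.2, -0.3, -14.8, 0]]]}}

```text
time_s: 9.62
tcp_pos: [0.5617, -0.176, -0.0097]
eef_rot: [[1.0, -0.002, 0.002], [-0.002, -1.0, -0.001], [0.002, 0.001, -1.0]]
contact_force: [-0.2, -0.1, 2.0]
finger_gap: 0.0521
```

```bash
python3 - <<'E'
from h import *
snap('wrist','w8')
E
```

```text
(no output)
```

View pics/w8.png

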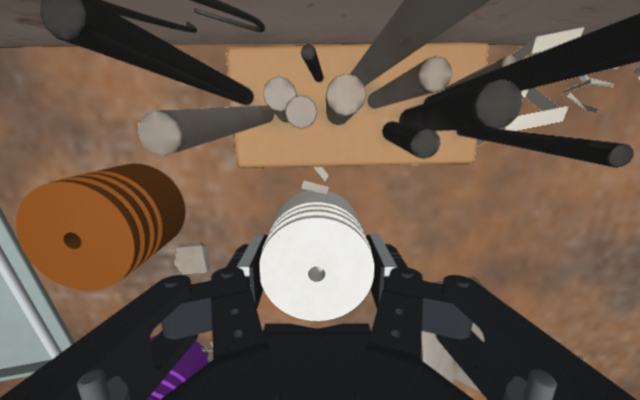

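Call:
{"api": "jog_arm", "payload": {"deltas": [[[-1, 0, 0, 2, 0], [-1, 0, 0, 6, 0], [-1, 0, 0, 10, 0], [-1, 0, 2, 13, 3], [-1, 0, 5, 14, 8], [-1, 0, 9, 14, 13], [-1, 0, 13, 14, 13], [-1, 0, 17, 14, 13], [-1, -0.5, 21, 14, 13], [-1, -0.5, 25, 14, 13], [-1, -0.5, 29, 14, 13], [-1, -0.5, 32, 14, 13]]]}}

```text
time_s: 10.67
tcp_pos: [0.5551, 0.1473, 0.1295]
eef_rot: [[0.975, 0.224, 0.001], [0.224, -0.975, 0.001], [0.001, -0.001, -1.0]]
contact_force: [1.3, 0.8, -2.2]
finger_gap: 0.0518
```

Call:
{"api": "jog_arm", "payload": {"deltas": [[[-1, 0, 2.5, 0, 0], [-1, 0, 2.5, 0, 0], [-1, 0, 2.5, 0, 0]]]}}

```text
time_s: 10.92
tcp_pos: [0.5553, 0.1705, 0.1292]
eef_rot: [[0.974, 0.226, 0.0], [0.226, -0.974, -0.0], [0.0, 0.0, -1.0]]
contact_force: [0.1, 0.2, -1.8]
finger_gap: 0.052
```

```bash
python3 wl.py w9; python3 -c "
from h import *
print(manip.state()['eef_rot'],manip.state()['finger_gap'])"
```

```text
10.9667 [0.55528001 0.1693716  0.12904291] [-0.81243719 -0.0499702  -1.710241  ]
old_piston_center 0.86 215 ztop 0.0503 circ [ 0.4764 -0.0771] 0.0199 med [ 0.4812 -0.0771  0.0496] [78. 34. 99.]
old_piston_center 0.81 2225 ztop 0.0512 circ [ 0.58  -0.067] 0.0276 med [ 0.5809 -0.0651  0.0501] [102.  62.  25.]
old_piston_center 0.46 1930 ztop 0.0297 circ [0.6192 0.1342] 0.0992 med [0.6183 0.1436 0.0294] [123. 134. 132.]
lane_chuck 0.79 694 ztop 0.0718 circ [0.5774 0.0801] 0.0149 med [0.5782 0.082  0.0709] [98. 92. 85.]
[[ 9.74963353e-01  2.22365451e-01 -2.57242548e-04]
 [ 2.22365354e-01 -9.74963344e-01 -3.57890612e-04]
 [-3.30384562e-04  2.91728401e-04 -9.99999903e-01]] 0.05261235737872439
```

View pics/w9.png

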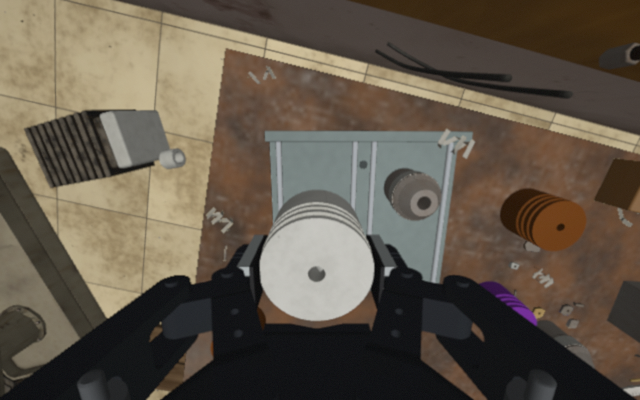

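Call:
{"api": "jog_arm", "payload": {"deltas": [[[-1, 0, 0, -3, 0], [-1, 0, 0, -6, 0], [-1, 0, 0, -9, 0], [-1, 0, 0, -11, 0], [-1, 0, 0, -12.3, 0], [-1, 0, 0, -13.0, 0], [-1, 0, 0, -13.2, 0], [-1, 0, 0, -13.2, 0]]]}}

```text
time_s: 11.73
tcp_pos: [0.5561, 0.169, -0.0026]
eef_rot: [[0.975, 0.222, 0.0], [0.222, -0.975, 0.0], [0.0, -0.0, -1.0]]
contact_force: [-0.5, -0.4, -2.5]
finger_gap: 0.0519
```

```bash
python3 - <<'E'
from h import *
snap('wrist','w10');snap('scene','s10')
im=cv2.imread('pics/s10.png')[100:260,180:440]; cv2.imwrite('pics/s10c.png',cv2.resize(im,None,fx=3,fy=3,interpolation=cv2.INTER_CUBIC))
s=manip.state();print(s['tcp_pos'],s['contact_force'],s['finger_gap'])
E
```

```text
[ 0.55665752  0.16945989 -0.00178383] [-0.52065812 -0.38638953 -1.9589532 ] 0.05198835158315258
```

View pics/s10c.png

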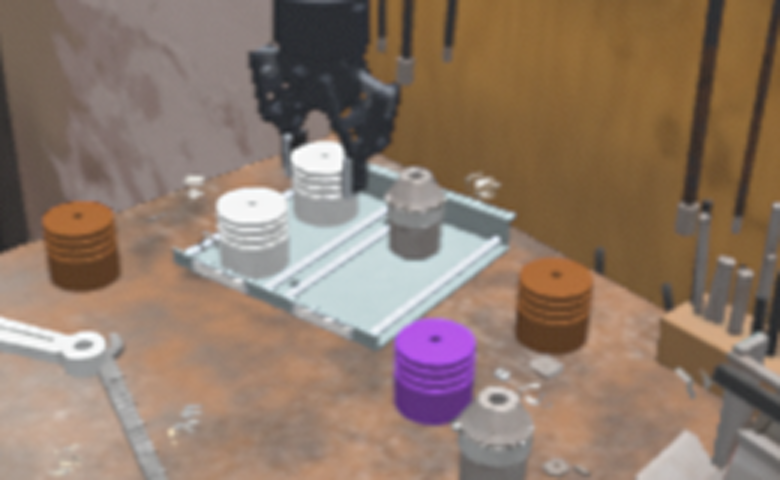

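Call:
{"api": "jog_arm", "payload": {"deltas": [[[-1, 0, 0, -0.2, 0], [-1, 0, 0, -0.35, 0], [-1, 0, 0, -0.4, 0], [-1, 0, 0, -0.4, 0]]]}}

```text
time_s: 12.17
tcp_pos: [0.5565, 0.1696, -0.0057]
eef_rot: [[0.975, 0.223, 0.002], [0.223, -0.975, 0.0], [0.002, -0.0, -1.0]]
contact_force: [-1.4, -1.6, 7.7]
finger_gap: 0.0524
```

Contact with the floor is felt (+7.7 N), so I'll release and retreat.

Call:
{"api": "jog_arm", "payload": {"deltas": [[[0.5, 0, 0, 0, 0], [0.5, 0, 0, 0, 0], [0.5, 0, 0, 0, 0], [0.5, 0, 0, 0.6, 0], [0.5, 0, 0, 2, 0], [0.5, 0, 0, 5, 0], [0.5, 0, 0, 9, 0], [0.5, 0, 0, 13, 0], [0.5, 0, 0, 17, 0], [0.5, -3, -4, 18, 0], [0.5, -6, -8, 18, 0], [0.5, -9, -12, 18, 0]]]}}

```text
time_s: 13.17
tcp_pos: [0.4809, 0.0694, 0.1744]
eef_rot: [[0.974, 0.224, 0.003], [0.224, -0.974, 0.0], [0.003, 0.0, -1.0]]
contact_force: [-0.6, -1.2, 0.6]
finger_gap: 0.0641
```

Call:
{"api": "jog_arm", "payload": {"deltas": [[[0.5, -3, -12, 0, 0], [0.5, -3, -12, 0, 0], [0.5, -3, -12, 0, 0], [0.5, -3, -12, 0, 0], [0.5, -3, -12, 0, 0]]]}}

```text
time_s: 13.58
tcp_pos: [0.4506, -0.0518, 0.1733]
eef_rot: [[0.976, 0.219, 0.001], [0.219, -0.976, -0.0], [0.001, 0.0, -1.0]]
contact_force: [0.2, -0.3, 0.4]
finger_gap: 0.0643
```

```bash
python3 chk.py t11; python3 - <<'E'
from h import *
snap('scene','s11')
im=cv2.imread('pics/s11.png')[100:260,180:440]; cv2.imwrite('pics/s11c.png',cv2.resize(im,None,fx=3,fy=3,interpolation=cv2.INTER_CUBIC))
s=manip.state();print(s['tcp_pos'],s['contact_force'],s['finger_gap'])
E
```

```text
old_piston_center 0.85 ztop 0.0529 circ [0.3611 0.2203] 0.0267 rack [-0.1415  0.1422] [151.  90.  50.]
old_piston_center 0.64 ztop 0.0529 circ [ 0.4559 -0.07  ] 0.0262 rack [-0.1138 -0.1619] [162.  79. 215.]
old_piston_center 0.61 ztop 0.0565 circ [0.4665 0.1487] 0.0268 rack [-0.0547  0.0489] [233. 233. 235.]
lane_chuck 0.58 ztop 0.072 circ [0.5716 0.0812] 0.0165 rack [ 0.0328 -0.0403] [129. 125. 123.]
13.7333
[ 0.45149115 -0.04896893  0.17291619] [-0.37868581 -0.00468245 -0.43153044] 0.06427112099988384
```

View pics/s11c.png

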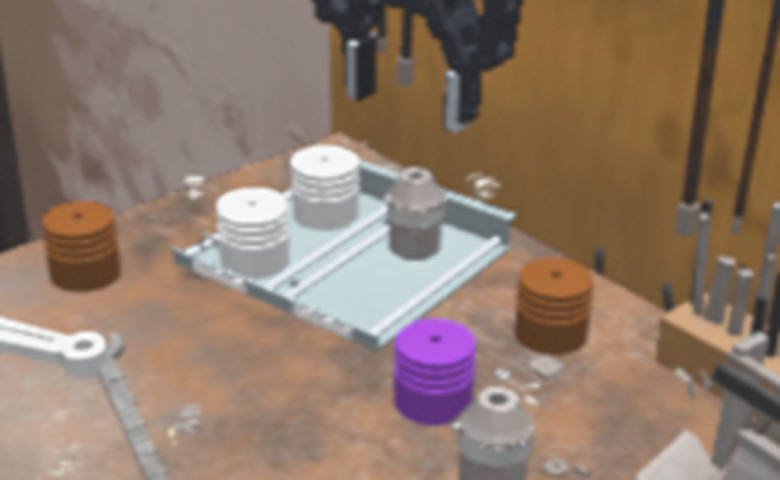

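View pics/t11c.png

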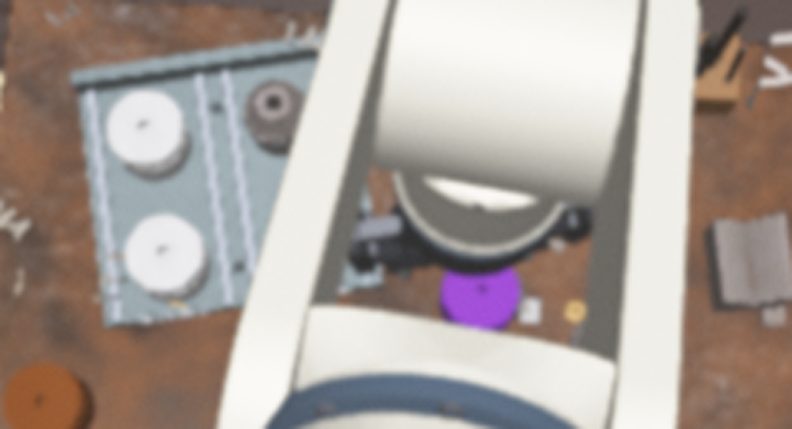

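Both pistons stand in the left lane, the new one at (147,130) and the old one at (165,253) in the crop. I'll check the new one's position and height numerically before handing in.

```bash
python3 - <<'E'
from h import *
W=world('top',np.load('pics/t11.npz')['d'])
u,v=int(205+147/3.3),int(125+130/3.3)
w=W[v-14:v+17,u-14:u+15].reshape(-1,3); t=w[(w[:,2]>.048)&(w[:,2]<.064)]
c,r=cv2.minEnclosingCircle(t[:,:2].astype(np.float32)); a=.2247
R=np.array([[np.cos(a),-np.sin(a)],[np.sin(a),np.cos(a)]])
print(c,r,(np.array(c)-[.5307,.1132])@R,np.median(t[:,2]))
A=np.c_[t[:,:2],np.ones(len(t))]; print('tilt',np.linalg.lstsq(A,t[:,2],rcond=None)[0])
E
```

```text
(0.5549760460853577, 0.17063258588314056) 0.026809731498360634 [0.03646255 0.05057975] 0.05346585605150933
tilt [0.00758774 0.00165017 0.04891582]
```

```bash
python3 -c "
from rig import manip
print(manip.sign_off(), manip.state()['time_s'])"
```

```text
the job is handed in; nothing more can be done
the job is handed in; nothing more can be done
```

The piston lane is restocked and the job is handed in, at about 13.7 s of the 48 s allowed. I slid the old piston forward along its lane to the front stop, then fetched the new piston from the bench and stood it upright behind it in the same lane.

**Last checks** (from the top camera, in the rack frame):

| Part | x (mm) | y (mm) | Note |
|---|---|---|---|
| Old piston | about -55 | +49 | about 4 mm short of the stop; allowed gap is 15 mm |
| New piston | about +36 | +51 | upright, tilt under 0.01 rad, top at floor-standing height |
| Lane chuck | +33 | -40 | within about 1 mm of its start |

The gripper was clear of everything at the end.

**Problems and disagreements:**
- **First grasp missed:** the fingers closed on top of the old piston, pressing it with about 8 N. They really end about 30–40 mm behind the reported TCP. I measured that from the wrist camera's depth picture and allowed for it from then on. The piston did not move.
- **Camera offset:** the wrist and top cameras disagreed by 4–5 mm in x. Positions relative to the rack agreed within about 3 mm.

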